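# Unlatch the drawbar coupler and hold it up off the ball

## Robot

A 7-joint arm with a two-finger parallel gripper is mounted at the origin on the work surface. World frame = base frame: x ahead of the robot, y to its left, z up, the work surface at z = 0. Lengths are in m, angles in rad, forces in N, time in s.
With the tool pointing down it reaches from about 0.425 to 0.875 m from the base axis. Payload 4.7 kg.
Tool frame: the origin (TCP) lies midway between the tips of the shut fingers; the grasp point (between the pads) lies 19 mm behind it; z points along the fingers, x is the direction in which the jaws open and shut, and the axes are right-handed (so a half turn about z gives the same grasp; the last joint's range is limited). The gripper opens to 85 mm and grips with 20 to 120 N. Pads are 22 mm wide; open, the fingers measure 114 mm over their backs; the gripper's body (76 mm by 85 mm) begins 54 mm behind the grasp point. The pads swing forward as they close: fully open they stand 13 mm farther back than shut.
Start: joints at [1.153, 0.321, -0.07, 1.45, 0.023, 1.371, -0.057], TCP at [0.272, -0.59, 0.231] pointing down, gripper open.
Joint ranges: [-2.86, 2.86], [-0.3, 2.09], [-1.38, 1.24], [0.06, 2.45], [-1.56, 4.7], [0.09, 2.05], [-2.69, 2.69]. Speed limits (rad/s): [2.57, 2.57, 3.14, 3.14, 3.14, 3.14, 3.14].

## Interface

Orientations are given as a rotation vector (axis times angle).
In Python, from bench import r gives the robot as it stands.
- The arm moves only by the tool arm_command, never from a script. Its argument "series" is a list of rows, each a list of 4 numbers: the shift along the tool's x, y, z in m, then the turn about the tool's z in rad. In form: [[tx, ty, tz, roll], ...]. A call has 1 to 12 rows; each row is the pose to reach, as a shift and turn from the pose commanded when the call began, along the tool's axes at that moment; what a row does not reach only later rows make up. A row lasts 1/12 s, in which the tool goes at most 41.7 mm and 7.16 degrees, less where a joint would pass 70% of its speed; a pose out of reach is approached as far as the arm can. A call with a gripper value outside its range is refused whole. "claw" is the closure, from 0 (fully open) to 1 (shut), set as the call begins (left out, the last holds). The fingers move at their own pace and stop on an object; the grip force is fixed at half the most. Time passes only in rows, so rows that repeat a pose let the fingers close. It gives the time, the measured TCP pose, the force and the opening at its end, in the units of the state.
- r.observe(): the state, without advancing time (a new reading comes with each control period).
- r.read_camera(name): name is "side" or "top"; returns a dict with "pixels" (420x560x3 uint8, red, green, blue), "intrinsics" (3x3 intrinsics, pixels), "cam_to_world" (4x4, takes a point from camera to world coordinates). Camera axes: x right, y up, looking along -z (the intrinsics and any distortion apply to the point x, -y, -z); pixel columns grow to the right and rows downward; lengths in m; the calibration is good to about 2 mm. A picture is of the moment at which its call begins. There is no depth.
- r.hand_in(): hands the job in, once; it reports no verdict.
The state is a dict: "clock": time; "q": joint angles; "qd": joint speeds; "tau": joint torques, N m; "ee_pos": TCP position; "tool_rot": TCP orientation; "force": force on the tool from outside, world axes, zero at the start; "ft_torque": the same for the moment, N m; "finger_gap": finger opening in m.
Only numpy, scipy, OpenCV 4.12 (cv2) and the standard library are available. Lean on these libraries where they do the work, as an engineer would, in place of code of your own. Each camera call takes 0.05 s, during which the arm holds its last target.

## Task

The hitch ball needs greasing. Take the coupler's side handle, draw the spring latch fully out while the drawbar is still down, then lift the drawbar off the ball by that handle until there are at least 40 mm of clear space between the top of the ball and the lower edge of the coupler. Keep hold: finish while still holding the drawbar up, steady, with the handle gripped firmly between the fingers, and with the grease tub, oil can, wrench and brush left where they lie.

Things in the scene. Friction and masses are not known exactly. Their poses are not given: they have to be found in the camera images.
- stand: Hitch stand fixed to the bench: base plate 140 x 480 mm, 10 mm thick, with a ball mount at one end and a clevis at the other. Origin on the bench under the ball; +y points from the ball along the drawbar to the hinge pin, -x to the side where the latch handle sticks out, z up. Ball 50 mm across, centre 112 mm above the bench. The hinge pin lies along x at y = +300, z = 112 mm.
- ball_top (a point): Top of the fixed steel ball, 137 mm above the bench.
- coupler_mouth (a point): Centre of the coupler's lower edge (the socket's mouth, a round bell 74 mm across and 65 mm tall that sits over the ball). Starts 57 mm below the top of the ball.
- handle_grip (a point): Middle of the handle's black grip: a level bar 16 mm thick, 70 mm long, along the stand's y, 118 mm above the bench and 92 mm out (stand's -x) from the ball's axis. Legs 84 mm apart join its ends to the latch plate. Pinch it from above, one finger each side: 47 mm are free between bar and coupler. The coupler's top is 31 mm above the bar's middle. Axes like the drawbar's (the stand's when down).
- pull_handle: The latch handle itself (grip, two legs), carried by the latch plate; the drawbar hangs from it through the plate, so lifting the handle lifts the drawbar. Its origin is on the ball's axis at the ball's centre height when the latch is shut; grip bar at (-92, 0, +6) mm. Lifting the drawbar here takes about 7 to 12 N.
- latch (a joint): How far the latch is drawn out sideways, in m, towards the stand's -x side (turned with the drawbar): 0 shut, 0.030 at its stop. A forked plate passes under the ball on both sides of its neck and locks the coupler down; the ball is free from about 0.024. A spring pulls it back with 8 N when shut, rising to 15 N at the stop.
- drawbar (a joint): Angle of the drawbar about its hinge pin, in rad: 0 down on the ball, growing as the coupler end rises, stop at 0.95. The coupler clears the ball by 40 mm from 0.325. It is not balanced and falls if let go.
- grease_tub: Closed white grease tub, 90 mm across, 85 mm tall, standing on the bench; origin under its centre. Leave alone.
- oil_can: Red pump oil can, 74 mm across, 144 mm tall to the thin spout's end; origin under its centre. Leave alone.
- wrench: Steel wrench 180 mm long lying flat on the bench; origin at the middle of its underside. Leave alone.
- brush: Brush 170 mm long lying flat on the bench; origin at the middle of its underside. Leave alone.

How it is judged:
By the outcome, as a careful person would: the job done as asked, in the order asked, and still so for the second after the job is handed in, while the arm keeps its last pose, push and grip.
It also fails if it takes over 42 s, if anything falls off the work surface, if the arm or the gripper's body presses on something with over 40 N, if the wrist force passes 120 N, or if a joint passes its speed limit or range.

## Working session

There is one attempt and no reset: what is moved stays moved. The work goes in short steps, Python scripts to look and compute and a tool call to move; the robot and the scene stay as the last step left them, time stands still between calls to the robot, and variables do not carry over. Pictures are saved under pics/ and viewed, and the job is handed in when it is done.

Besides the shell and the picture viewer there is one more tool, called by a JSON object that holds its "fn" and its "kwargs", one argument or row to a line. arm_command: Moves the arm, as the interface text tells. Its arguments: {"type":"object","properties":{"series":{"type":"array"},"claw":{"type":"number"}},"required":["series"]}

```bash
mkdir -p pics; ls; python3 - <<'E'
from bench import r
import cv2,numpy as np
print(r.observe())
for n in("side","top"):
    c=r.read_camera(n); cv2.imwrite(f"pics/{n}0.png",c["pixels"][:,:,::-1]); print(n,c["intrinsics"],c["cam_to_world"],[k for k in c])
    np.savez(f"{n}0.npz",**{k:c[k] for k in("pixels","intrinsics","cam_to_world")})
E
```

```text
pics
{'clock': 0.0, 'q': array([ 1.15311301,  0.32184401, -0.07007325,  1.45168227,  0.02262135,
        1.37076629, -0.05690784]), 'qd': array([ 3.58280690e-04,  2.62872667e-03, -2.43262386e-04, -6.07748545e-04,
        2.50978201e-04,  3.12694585e-03, -9.19244840e-06]), 'tau': array([-1.35085952e-04, -4.93588758e+01, -3.82439978e-01, -3.14330113e+01,
        1.29914487e-02,  1.15302709e-02, -1.52017140e-06]), 'ee_pos': array([ 0.27173973, -0.58988854,  0.2302061 ]), 'tool_rot': array([-2.64497814e+00,  1.69347651e+00,  2.62777285e-03]), 'force': array([ 0.29679873, -0.63206212, -0.51014389]), 'ft_torque': array([ 0.02575218, -0.01941911,  0.01894846]), 'finger_gap': 0.08499242251294846}
side [[459.34374508   0.         273.28313216]
 [  0.         459.34374508 208.47784421]
 [  0.           0.           1.        ]] [[-0.89640525  0.33499799 -0.29023091  0.22631929]
 [-0.44300283 -0.65593894  0.6111404   0.74783539]
 [ 0.01435705  0.67640258  0.73639217  1.00611925]
 [ 0.          0.          0.          1.        ]] ['pixels', 'intrinsics', 'cam_to_world']
top [[516.94721574   0.         284.40465069]
 [  0.         516.94721574 212.27433682]
 [  0.           0.           1.        ]] [[ 0.02992301  0.98701934 -0.15778923  0.41083907]
 [-0.99949685  0.03120749  0.00566858  0.02758346]
 [ 0.01051921  0.15754022  0.98745654  1.10411643]
 [ 0.          0.          0.          1.        ]] ['pixels', 'intrinsics', 'cam_to_world']
```

View pics/side0.png

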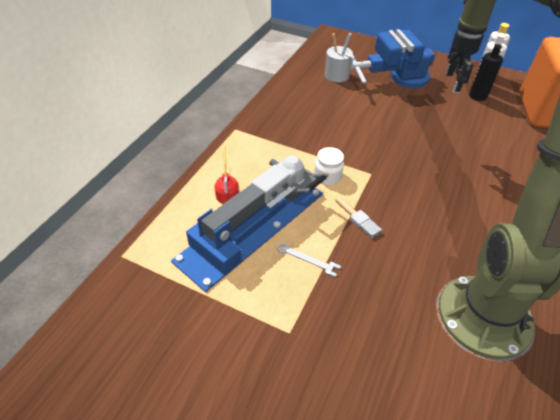

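View pics/top0.png

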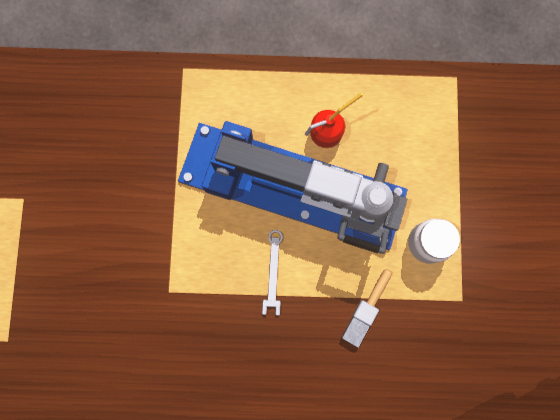

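The top view has the stand with its ball end at about (378,195) and its hinge at about (225,160). The latch handle is on the robot's side near (362,240), the tub at (438,240), the can at (328,128), the wrench at (273,275) and the brush at (368,310). I'll zoom in to get exact pixels.

```bash
python3 - <<'E'
import cv2,numpy as np
t=np.load("top0.npz")["pixels"][:,:,::-1]; s=np.load("side0.npz")["pixels"][:,:,::-1]
cv2.imwrite("pics/t1.png",cv2.resize(t[110:260,170:470],None,fx=2.66,fy=2.66,interpolation=cv2.INTER_CUBIC)[:600,:800])
cv2.imwrite("pics/t2.png",cv2.resize(t[170:260,320:440],None,fx=6.5,fy=6.5,interpolation=cv2.INTER_CUBIC))
cv2.imwrite("pics/s2.png",cv2.resize(s[140:240,240:370],None,fx=6,fy=6,interpolation=cv2.INTER_CUBIC))
E
```

```text
(no output)
```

View pics/t1.png

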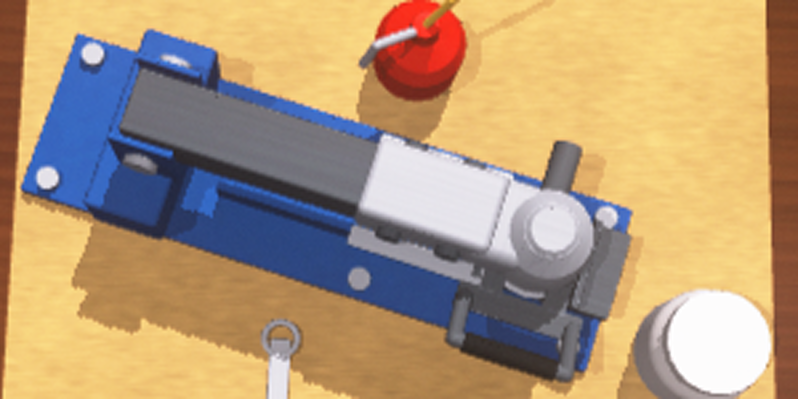

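View pics/t2.png

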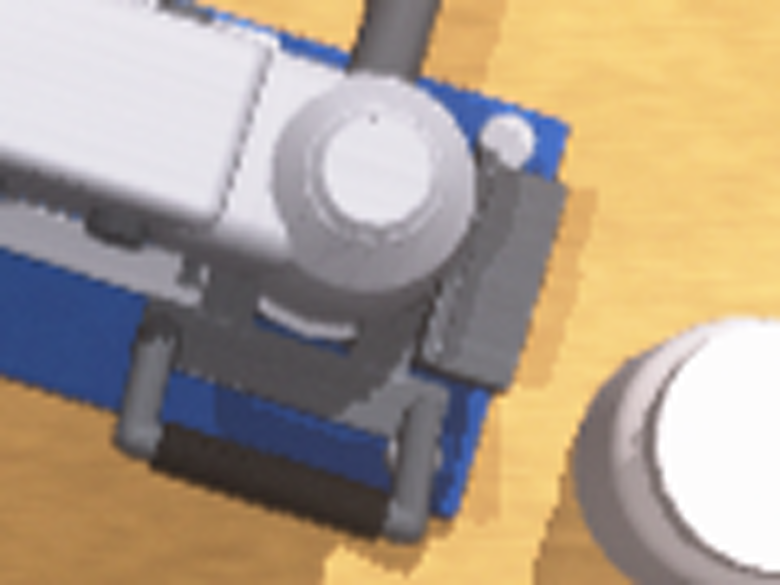

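View pics/s2.png

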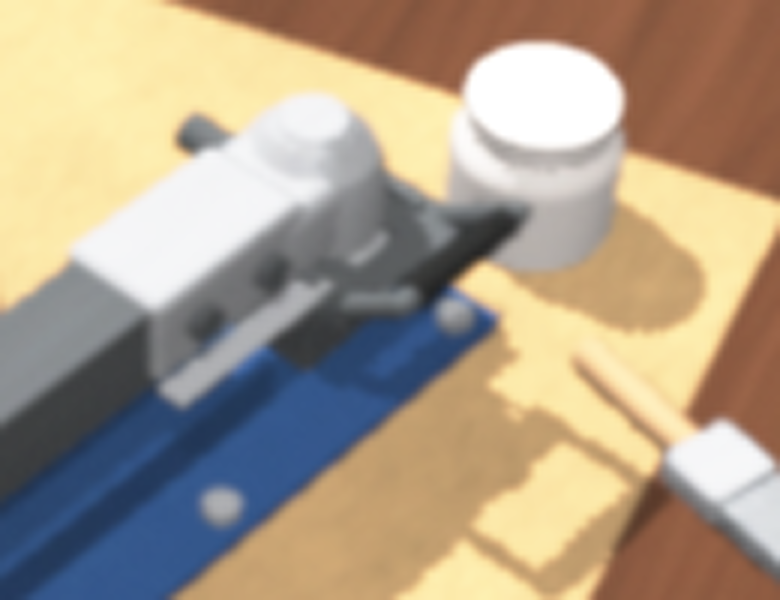

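```bash
cat > h.py <<'E'
import numpy as np
from scipy.optimize import least_squares
C={n:np.load(f"{n}0.npz") for n in("side","top")}
def proj(n,P):
    c=C[n];T=np.linalg.inv(c["cam_to_world"]);p=T[:3,:3]@np.asarray(P)+T[:3,3]
    q=c["intrinsics"]@np.array([p[0],-p[1],-p[2]]);return q[:2]/q[2]
def back(n,uv,z):
    c=C[n];d=np.linalg.inv(c["intrinsics"])@[uv[0],uv[1],1.];d=c["cam_to_world"][:3,:3]@(d*[1,-1,-1]);o=c["cam_to_world"][:3,3]
    return o+d*(z-o[2])/d[2]
E
python3 - <<'E'
from h import *
a=lambda X,Y:(170+X/2.66,110+Y/2.66)
b=lambda X,Y:(320+X/6.5,170+Y/6.5)
s=lambda X,Y:(240+X/6,140+Y/6)
# name,cam,px,stand pt (y None-> edge param)
obs=[("top",b(378,172),(0,0,.149)),("top",b(273,482),(-.092,0,.120)),("top",b(165,447),(-.092,.035,.12)),("top",b(382,515),(-.092,-.035,.12)),
("top",a(80,35),(.07,'H',.01)),("top",a(24,190),(-.07,'H',.01)),("top",a(632,209),(.07,'L',.01)),("top",b(450,517),(-.07,'L',.01)),
("side",s(318,118),(0,0,.149)),("side",s(475,250),(-.092,0,.12)),("side",s(495,322),(-.07,'L',.01))]
def w(p,P):
    y={'H':p[3]+.48,'L':p[3]}.get(P[1],P[1]) if isinstance(P[1],str) else P[1]
    c,sn=np.cos(p[2]),np.sin(p[2]);return np.array([p[0]+c*P[0]-sn*y,p[1]+sn*P[0]+c*y,P[2]])
f=lambda p:np.concatenate([proj(n,w(p,P))-uv for n,uv,P in obs])
p=least_squares(f,[.45,-.15,.25,-.08],loss='soft_l1').x
print(p);print(f(p).reshape(-1,2).round(1))
print("grip",w(p,(-.092,0,.118)),"grip by top px",back("top",b(273,482),.12))
for n,uv,z in[("tubtop",(439,239),.085),("brush",(368,308),.01),("wrench",(273,275),.005),("can",(328,128),.05)]:print(n,back("top",uv,z))
from bench import r
from scipy.spatial.transform import Rotation as R
o=r.observe();M=R.from_rotvec(o["tool_rot"]).as_matrix();print(M.round(3))
g=w(p,(-.092,0,.118));print("shift world",g-o["ee_pos"],"stand x dir",w(p,(1,0,0))-w(p,(0,0,0)))
E
```

```text
[ 0.59926308 -0.15444587 -0.28367778 -0.07373782]
[[ 0.5 -0. ]
 [ 0.2  0.1]
 [-0.6 -0.2]
 [ 1.   0.7]
 [-1.4 -0.9]
 [-2.  -0. ]
 [ 0.5  0.1]
 [ 1.   0.6]
 [-0.8  0.1]
 [-2.3  1.2]
 [ 0.9 -0.7]]
grip [ 0.51094008 -0.12869614  0.118     ] grip by top px [ 0.51108254 -0.12822023  0.12      ]
tubtop [ 0.52965738 -0.28682776  0.085     ]
brush [ 0.38912426 -0.15899625  0.01      ]
wrench [0.45163057 0.04133347 0.005     ]
can [ 0.76322495 -0.06552202  0.05      ]
[[ 0.419 -0.908 -0.001]
 [-0.908 -0.419  0.002]
 [-0.002  0.    -1.   ]]
shift world [ 0.23915452  0.46123784 -0.11233435] stand x dir [ 0.96003257 -0.27988832  0.        ]
```

{"fn": "arm_command", "kwargs": {
  "series": [
    [-0.012, -0.016, 0, -0.05],
    [-0.034, -0.045, 0, -0.12],
    [-0.058, -0.075, 0, -0.2],
    [-0.082, -0.106, 0, -0.28],
    [-0.106, -0.137, 0, -0.36],
    [-0.13, -0.168, 0, -0.44],
    [-0.154, -0.199, 0, -0.52],
    [-0.178, -0.23, 0, -0.6],
    [-0.202, -0.261, 0, -0.68],
    [-0.226, -0.292, 0, -0.76],
    [-0.25, -0.322, 0, -0.82],
    [-0.268, -0.345, 0, -0.855]
  ],
  "claw": 0.4
}}

```text
clock: 1.1
ee_pos: [0.4742, -0.1988, 0.2312]
tool_rot: [-3.111, 0.435, -0.0]
force: [0.0, 0.4, -1.4]
finger_gap: 0.0509
```

{"fn": "arm_command", "kwargs": {
  "series": [
    [0.006, -0.03, 0, 0],
    [0.012, -0.06, 0.01, 0],
    [0.016, -0.076, 0.03, 0],
    [0.016, -0.077, 0.04, 0],
    [0.016, -0.077, 0.04, 0],
    [0.016, -0.077, 0.04, 0]
  ]
}}

```text
clock: 1.6
ee_pos: [0.5091, -0.1341, 0.1906]
tool_rot: [3.109, -0.446, -0.003]
force: [0.1, -0.1, 0.3]
finger_gap: 0.051
```

```bash
python3 - <<'E'
from bench import r
import cv2
from scipy.spatial.transform import Rotation as R
o=r.observe();print(o["clock"],o["ee_pos"],R.from_rotvec(o["tool_rot"]).as_matrix().round(4),o["q"].round(2),o["force"])
t=r.read_camera("top")["pixels"][:,:,::-1]; s=r.read_camera("side")["pixels"][:,:,::-1]
A=cv2.resize(t[150:270,300:440],None,fx=4,fy=4,interpolation=cv2.INTER_CUBIC)
cv2.imwrite("pics/t3.png",A)
cv2.imwrite("pics/s3.png",cv2.resize(s[100:230,230:390],None,fx=4.5,fy=4.5,interpolation=cv2.INTER_CUBIC))
E
```

```text
1.6 [ 0.50913601 -0.13412842  0.19058296] [[ 9.597e-01 -2.811e-01 -2.200e-03]
 [-2.811e-01 -9.597e-01 -1.000e-04]
 [-2.100e-03  7.000e-04 -1.000e+00]] [ 0.69  0.12 -0.52  1.79  0.06  1.25 -0.13] [ 0.08926198 -0.07084023  0.29145723]
```

View pics/t3.png

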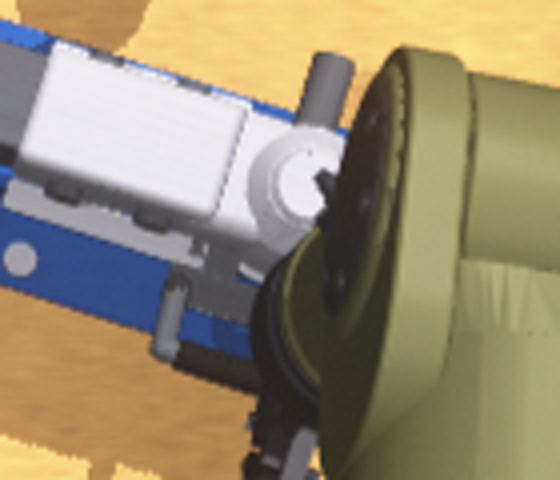

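View pics/s3.png

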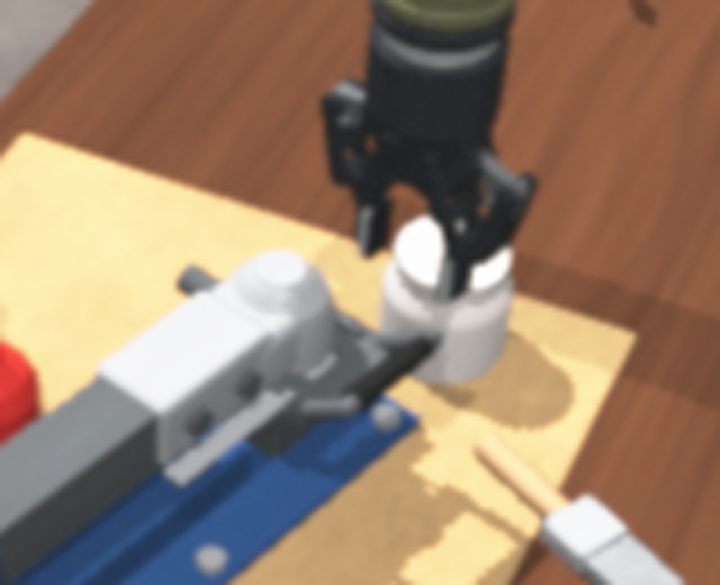

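{"fn": "arm_command", "kwargs": {
  "series": [
    [0, -0.006, 0.01, 0],
    [0, -0.006, 0.025, 0],
    [0, -0.006, 0.04, 0],
    [0, -0.006, 0.053, 0],
    [0, -0.006, 0.065, 0],
    [0, -0.006, 0.077, 0],
    [0, -0.006, 0.086, 0],
    [0, -0.006, 0.092, 0],
    [0, -0.006, 0.092, 0],
    [0, -0.006, 0.092, 0]
  ]
}}

```text
clock: 2.53
ee_pos: [0.5119, -0.1274, 0.0993]
tool_rot: [-3.11, 0.445, 0.0]
force: [-0.0, 0.9, -0.6]
finger_gap: 0.0515
```

```bash
python3 - <<'E'
from bench import r
import cv2
o=r.observe();print(o["clock"],o["ee_pos"],o["force"])
t=r.read_camera("top")["pixels"][:,:,::-1]; s=r.read_camera("side")["pixels"][:,:,::-1]
cv2.imwrite("pics/s4.png",cv2.resize(s[120:220,260:370],None,fx=6,fy=6,interpolation=cv2.INTER_CUBIC))
E
```

```text
2.5333 [ 0.51189143 -0.12739671  0.09927615] [-0.02707218  0.90672751 -0.58241952]
```

View pics/s4.png

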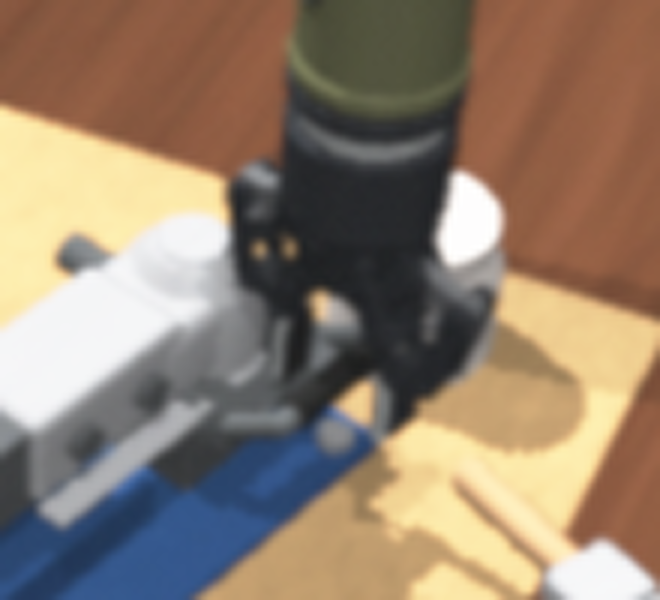

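The fingers straddle the bar: the inner one is at (290,345), the outer at (390,400), and the bar runs (300,395)–(370,350) between them. There is no contact force, so I'll close.

{"fn": "arm_command", "kwargs": {
  "series": [
    [0, 0, 0.001, 0],
    [0, 0, 0.001, 0],
    [0, 0, 0.001, 0],
    [0, 0, 0.001, 0],
    [0, 0, 0.001, 0],
    [0, 0, 0.001, 0],
    [0, 0, 0.001, 0],
    [0, 0, 0.001, 0],
    [0, 0, 0.001, 0],
    [0, 0, 0.001, 0]
  ],
  "claw": 1
}}

```text
clock: 3.47
ee_pos: [0.5127, -0.1277, 0.0988]
tool_rot: [3.11, -0.445, 0.003]
force: [4.0, -1.1, 2.1]
finger_gap: 0.0139
```

{"fn": "arm_command", "kwargs": {
  "series": [
    [-0.001, 0, 0, 0],
    [-0.003, 0, 0, 0],
    [-0.005, 0, 0, 0],
    [-0.007, 0, 0, 0],
    [-0.009, 0, 0, 0],
    [-0.011, 0, 0, 0],
    [-0.013, 0, 0, 0],
    [-0.015, 0, 0, 0],
    [-0.017, 0, 0, 0],
    [-0.019, 0, 0, 0],
    [-0.02, 0, 0, 0],
    [-0.02, 0, 0, 0]
  ]
}}

```text
clock: 4.47
ee_pos: [0.4957, -0.1226, 0.0989]
tool_rot: [3.109, -0.445, 0.012]
force: [10.9, -3.6, -4.4]
finger_gap: 0.0146
```

{"fn": "arm_command", "kwargs": {
  "series": [
    [-0.002, 0, 0, 0],
    [-0.004, 0, 0, 0],
    [-0.006, 0, 0, 0],
    [-0.008, 0, 0, 0],
    [-0.01, 0, 0, 0],
    [-0.011, 0, 0, 0],
    [-0.012, 0, 0, 0],
    [-0.013, 0, 0, 0],
    [-0.014, 0, 0, 0],
    [-0.014, 0, 0, 0]
  ]
}}

```text
clock: 5.3
ee_pos: [0.4839, -0.1192, 0.0992]
tool_rot: [3.109, -0.445, 0.018]
force: [15.9, -4.0, -7.5]
finger_gap: 0.0143
```

{"fn": "arm_command", "kwargs": {
  "series": [
    [-0.001, 0, 0, 0],
    [-0.002, 0, 0, 0],
    [-0.003, 0, 0, 0],
    [-0.004, 0, 0, 0],
    [-0.004, 0, 0, 0],
    [-0.004, 0, 0, 0]
  ]
}}

```text
clock: 5.8
ee_pos: [0.484, -0.1191, 0.1009]
tool_rot: [3.108, -0.445, 0.032]
force: [23.0, -5.6, -7.0]
finger_gap: 0.014
```

```bash
python3 - <<'E'
from bench import r
import cv2
o=r.observe();print(o["clock"],o["ee_pos"],o["force"],o["ft_torque"])
t=r.read_camera("top")["pixels"][:,:,::-1]; s=r.read_camera("side")["pixels"][:,:,::-1]
cv2.imwrite("pics/s5.png",cv2.resize(s[120:220,260:370],None,fx=6,fy=6,interpolation=cv2.INTER_CUBIC))
cv2.imwrite("pics/t5.png",cv2.resize(t[150:270,300:440],None,fx=4,fy=4,interpolation=cv2.INTER_CUBIC))
E
```

```text
5.8 [ 0.48399876 -0.11913508  0.10091403] [23.00413538 -5.63468044 -7.02626892] [-1.43612371 -4.50804556  0.01997481]
```

View pics/s5.png

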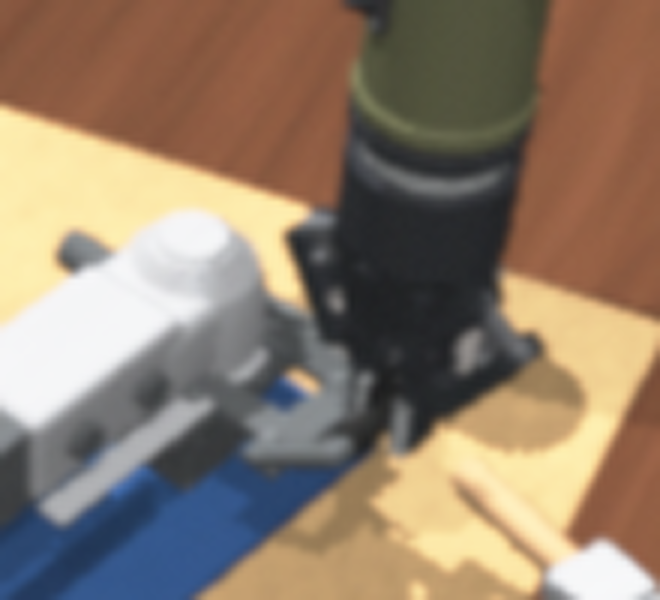

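View pics/t5.png

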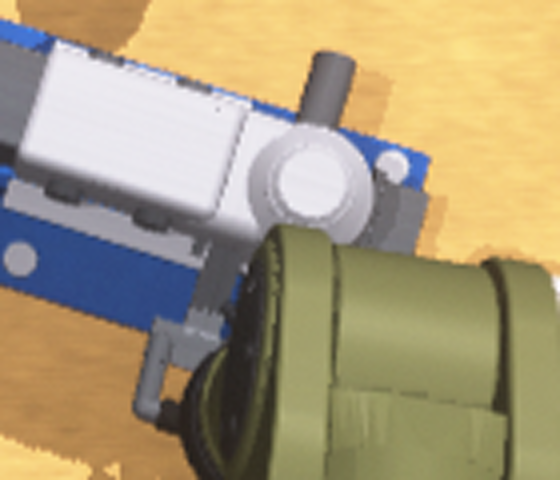

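The latch is at its stop: travel held at 30 mm while the force rose from 16 to 23 N. The drawbar is still down. Next I'll lift along the arc.

{"fn": "arm_command", "kwargs": {
  "series": [
    [0, 0, -0.003, 0],
    [0, 0, -0.007, 0],
    [0, -0.0005, -0.011, 0],
    [0, -0.0007, -0.015, 0],
    [0, -0.001, -0.02, 0],
    [0, -0.0015, -0.025, 0],
    [0, -0.002, -0.03, 0],
    [0, -0.003, -0.035, 0],
    [0, -0.0035, -0.04, 0],
    [0, -0.004, -0.045, 0],
    [0, -0.004, -0.045, 0]
  ]
}}

```text
clock: 6.82
ee_pos: [0.4854, -0.1145, 0.1464]
tool_rot: [3.109, -0.443, 0.033]
force: [24.8, -5.4, -9.8]
finger_gap: 0.0143
```

{"fn": "arm_command", "kwargs": {
  "series": [
    [0, -0.0008, -0.004, 0],
    [0, -0.002, -0.01, 0],
    [0, -0.0035, -0.017, 0],
    [0, -0.0055, -0.024, 0],
    [0, -0.0075, -0.031, 0],
    [0, -0.01, -0.038, 0],
    [0, -0.0125, -0.045, 0],
    [0, -0.0155, -0.053, 0],
    [0, -0.018, -0.06, 0],
    [0, -0.0205, -0.067, 0],
    [0, -0.022, -0.072, 0],
    [0, -0.023, -0.074, 0]
  ]
}}

```text
clock: 7.82
ee_pos: [0.4919, -0.0919, 0.2196]
tool_rot: [-3.11, 0.443, -0.034]
force: [29.2, -4.5, -11.6]
finger_gap: 0.0141
```

{"fn": "arm_command", "kwargs": {
  "series": [
    [0, 0, 0, 0],
    [0, 0, 0, 0],
    [0, 0, 0, 0],
    [0, 0, 0, 0],
    [0, 0, 0, 0],
    [0, 0, 0, 0]
  ]
}}

```text
clock: 8.32
ee_pos: [0.4918, -0.0922, 0.2189]
tool_rot: [-3.11, 0.443, -0.034]
force: [28.8, -5.3, -10.8]
finger_gap: 0.0141
```

```bash
python3 - <<'E'
from bench import r
import cv2
o=r.observe();print(o["clock"],o["ee_pos"],o["force"],o["ft_torque"],abs(o["qd"]).max(),o["finger_gap"])
t=r.read_camera("top")["pixels"][:,:,::-1]; s=r.read_camera("side")["pixels"][:,:,::-1]
cv2.imwrite("pics/s6.png",cv2.resize(s[90:240,220:390],None,fx=4,fy=4,interpolation=cv2.INTER_CUBIC))
cv2.imwrite("pics/t6.png",t)
E
```

```text
8.3167 [ 0.49179309 -0.09218262  0.21890773] [ 28.7723608   -5.3313705  -10.76403276] [-1.47915857 -5.78910378  0.09729643] 0.002112431028105373 0.014115524171833711
```

View pics/s6.png

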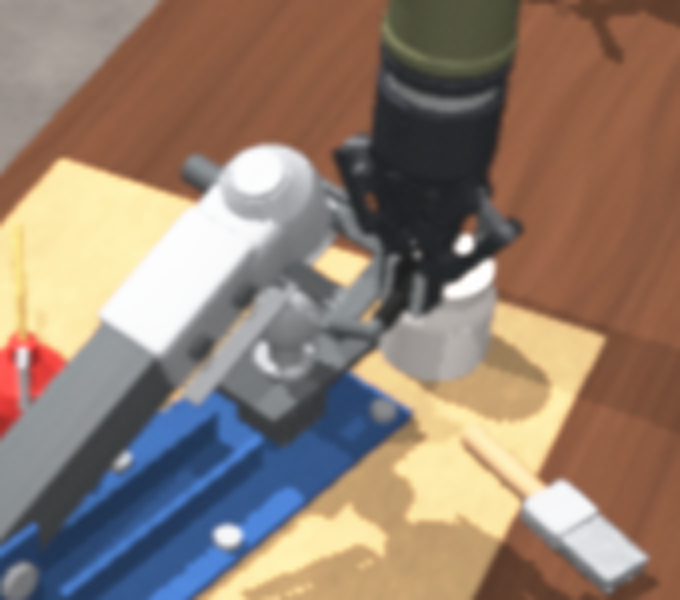

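View pics/t6.png

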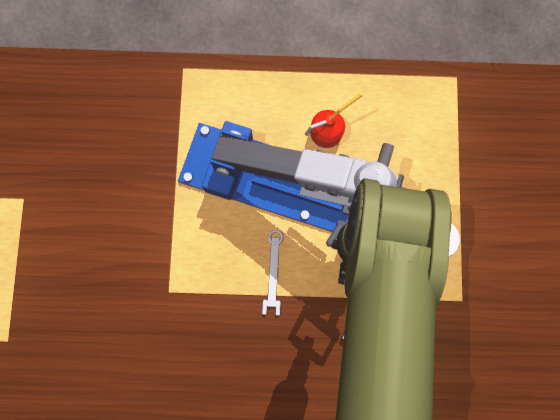

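```bash
python3 - <<'E'
from h import *
px,py,a=.59926,-.15445,-.28368
for th in(.3,.34,.38,.40,.42):
    c,s=np.cos(th),np.sin(th);f=lambda y,z:(.3+y*c+z*s,.112-y*s+z*c)
    y,z=f(-.3,.037);P=(px-np.sin(a)*y,py+np.cos(a)*y,z);m=f(-.3,.080-.112)
    print(th,proj("side",P).round(1),proj("top",P).round(1),"mouth gap mm",1e3*(m[1]-.137))
print("seen side",220+255/4,90+172/4)
E
```

```text
0.3 [287.6 139.3] [374.7 182.6] mouth gap mm 33.08529434638247
0.34 [286.5 137. ] [373.  180.3] mouth gap mm 44.87797834533722
0.38 [285.2 134.7] [370.9 177.9] mouth gap mm 56.55887248544644
0.4 [284.5 133.6] [369.8 176.7] mouth gap mm 62.351550884502835
0.42 [283.8 132.5] [368.5 175.4] mouth gap mm 68.10928982787718
seen side 283.75 133.0
```

{"fn": "arm_command", "kwargs": {
  "series": [
    [0, 0, 0, 0],
    [0, 0, 0, 0],
    [0, 0, 0, 0],
    [0, 0, 0, 0],
    [0, 0, 0, 0],
    [0, 0, 0, 0]
  ]
}}

```text
clock: 8.92
ee_pos: [0.4918, -0.0922, 0.2189]
tool_rot: [-3.11, 0.443, -0.034]
force: [28.4, -3.9, -11.2]
finger_gap: 0.0142
```

```bash
python3 - <<'E'
from bench import r
o=r.observe();print(o["clock"],o["ee_pos"],o["force"],abs(o["qd"]).max(),o["finger_gap"])
print(r.hand_in())
E
```

```text
8.9167 [ 0.49179094 -0.09219896  0.21888287] [ 28.39101462  -3.94575942 -11.2483999 ] 0.0019151393463550106 0.014207259129371333
the job is handed in; nothing more can be done
None
```

The drawbar is off the ball and held up by the side handle, and the job was handed in at 8.9 s. `hand_in` reports no verdict.

- **Latch:** I drew it to its stop with the drawbar still down. Travel was about 30 mm, and pulling further raised the force from 16 to 23 N with no more movement.
- **Lift:** I raised the drawbar along its arc to about 0.40 rad. Arm travel (118 mm of rise) and the side camera image agree on this, which leaves about 60 mm between the ball and the coupler, against the 40 mm needed.
- **Grip and steadiness:** The pose did not change over the last half second. The finger opening held at 14 mm; the bar is 16 mm, so it reads about 2 mm under, which I put down to the pads giving. The sideways force on the tool is about 28 N, above the 15 N spring, because the arm holds the latch against its stop; the load down is about 11 N.
- **Other objects:** Nothing came near the tub, oil can, wrench or brush. In the last pictures they lie where they were; I checked this by eye only, and the arm partly hides the tub and brush from above.

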